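# Seat a lamp cover and swing its clip over it

### The arm

A 6-joint arm with a two-finger parallel gripper is mounted at the origin on the work surface. World frame = base frame: x ahead of the robot, y to its left, z up, the work surface at z = 0. Lengths are in m, angles in rad, forces in N, time in s.
With the tool pointing down it reaches from about 0.35 to 0.775 m from the base axis. Payload 5.5 kg.
Tool frame: the origin (TCP) lies at the very end of the fingers, on their centre line; the grasp point (between the pads) lies 19 mm behind it; x points along the fingers, y is the direction in which the jaws open and shut, and the axes are right-handed (so a half turn about x gives the same grasp; the last joint's range is limited). The gripper opens to 85 mm and grips with 20 to 120 N. Pads are 22 mm wide; open, the fingers measure 114 mm over their backs; the gripper's body (76 mm by 85 mm) begins 54 mm behind the grasp point. The pads swing forward as they close: fully open they stand 13 mm farther back than shut.
Start: joints at [-1.325, 0.313, 0.046, 1.304, 0, 1.431], TCP at [0.216, -0.533, 0.231] pointing down, gripper open.
Joint ranges: [-2.76, 2.76], [-0.86, 1.69], [-1.03, 1.26], [-2.2, 2.34], [-1.47, 1.5], [-3.14, 3.14]. Speed limits (rad/s): [2.57, 2.57, 3.14, 3.14, 3.14, 3.14].

### API

Orientations are given as a unit quaternion [w, x, y, z].
In Python, from workcell import readout, cams, env, finder gives the robot as it stands.
- The arm moves only by the tool drive_tool, never from a script. Its argument "moves" is a list that holds one entry, the list of rows, each a list of 7 numbers: the shift along the tool's x, y, z in m, then the turn, a rotation vector about the tool's x, y, z in rad, then the closure in counts, from 0 (fully open) to 255 (shut). A call has exactly 5 rows; each row is the pose to reach, as a shift and turn from the pose measured when the call began, along the tool's axes at that moment; what a row does not reach only later rows make up. A row lasts 1/8 s, in which the tool goes at most 62.5 mm and 10.7 degrees, less where a joint would pass 70% of its speed; a pose out of reach is approached as far as the arm can. A call with a gripper value outside its range is refused whole. The fingers move at their own pace and stop on an object; "squeeze" is the grip in N (left out, the last holds). Time passes only in rows, so rows that repeat a pose let the fingers close, or fill a call up. It gives the time, the measured TCP pose, the force and the opening at its end, in the units of the state.
- readout.get_state(): the state, without advancing time (a new reading comes with each control period).
- cams.read_camera(name): name is "scene" or "side" or "wrist"; returns the picture (400x640x3 uint8, blue, green, red); there is no depth.
- cams.camera_params(name): a dict with "mtx" (3x3 intrinsics, pixels), "R" (3x3) and "t" (3): a world point X has camera coordinates R X + t; the wrist camera has in their place "mount" (4x4, takes a point from camera to tool coordinates, whose origin is the TCP and whose axes are the tool frame's). Camera axes: x right, y down, z forward; pixel columns grow to the right and rows downward; lengths in m; the calibration is good to about 2 mm. A picture is of the moment at which its call begins: read the wrist's pose just before it. camera_params takes no time and is no camera call.
- env.hand_in(): hands the job in, once; it reports no verdict.
Trained networks look in the newest picture that a camera, given by its name, has taken for a name from the list of things; names that differ only in an ending like _2 or _b are one class to them, and where a whole thing is asked for, a point or a joint stands for the part that bears it (a point fixed in the world has none). Each returns a list of dicts, best first, with "conf" (0 to 1); they miss things now and then, are a little off and sometimes report something else, mostly with a low value. They report only what shows in the picture. A call takes as long as a camera call. They do not tell look-alikes from the thing itself.
- finder.regions_of(camera, name): "pixels" (400x640 bool, what is visible of it) and "point" ([column, row] in pixels, amid what is visible of it).
The state is a dict: "clock": time; "joint_pos": joint angles; "qvel": joint speeds; "tau": joint torques, N m; "tcp_pos": TCP position; "orientation": TCP orientation; "wrist_force": force on the tool from outside, world axes, zero at the start; "ft_torque": the same for the moment, N m; "finger_gap": finger opening in m.
Only numpy, scipy, OpenCV 4.12 (cv2) and the standard library are available. Lean on these libraries where they do the work, as an engineer would, in place of code of your own. Each camera call takes 0.05 s, during which the arm holds its last target.

### The job

With the fingertips, push the loose aluminium cover disc along the top of the lamp housing until it drops flat into the round recess, then push the retaining clip by its black pin round over the disc as far as it will go. Push gently and do not grip or lift the disc or the clip, keep the disc on the housing, and leave the nut, the bolt and everything else on the bench where they are.

Things in the scene. Friction and masses are not known exactly. Their poses are not given: they have to be found in the camera images.
- housing: Grey cast plate 258 x 170 mm (its x and y) and 16 mm thick, on four steel legs, fixed on a yellow board. Origin under the plate's centre at the level of the feet (12 mm above the bench); the flat top face is 53 mm above the origin. One half of the top (-x) is plain; the other half has a blind round recess 96 mm across and 9 mm deep, its centre 49 mm from the origin along +x.
- seat (a point): Centre of the recess's floor, 9 mm below the housing's top face. Axes as the housing.
- cover: Loose aluminium disc, 90 mm across, 12 mm thick, about 0.2 kg, lying flat on the plain half of the housing's top face. Origin at the centre of its underside, z up. Pushed at its edge it slides straight ahead; once over the recess it tips and drops in, and then stands 3 mm above the top face.
- pivot (a point): Pivot of the retaining clip, at the level of the housing's top face, 107 mm from the housing's origin along its +x (58 mm beyond the recess's centre).
- clip (a joint): Angle of the retaining clip about its vertical pivot, rad: a steel bar 14 mm wide and 59 mm long from the pivot, from 6 to 12 mm above the top face, stiffly pivoted (about 1 N at the pin) so it stays where it is left. At 0 it points along the housing's +y, clear of the recess; it grows counter-clockwise seen from above to its stop at 1.57, where it points along the housing's -x and lies over the disc with 3 mm to spare.
- clip_pin (a point): Centre of the top of the black upright pin on the clip: 12 mm across, 34 mm tall above the bar (from 12 to 46 mm above the housing's top face), 45 mm from the pivot.
- nut: Loose steel hexagon nut, 26 mm across, 14 mm high, on the housing's top face beside the recess on its +y side. Origin at its underside. To be left alone.
- bolt: Loose steel bolt standing on its 22 mm head, 34 mm high, on the housing's top face beside the recess on its -y side. Origin at its underside. To be left alone.
- screwdriver: Black screwdriver lying on the bench to the left. To be left alone.
- jar: Amber jar, 56 mm across, 70 mm high, on the bench to the left. To be left alone.
- wrench: Steel wrench lying on the bench to the right. To be left alone.
- dish: Steel dish, 90 mm across, 30 mm high, on the bench to the right. To be left alone.
- collar: Brass cylinder, 48 mm across, 40 mm high, on the bench to the left. To be left alone.
There are look-alikes about, which are no part of the job. There is more than one size of the cover; the job needs the middle-sized.

How it is judged:
By the outcome, as a careful person would: the job done as asked, in the order asked, and still so for the second after the job is handed in, with the robot touching nothing.
It also fails if it takes over 48 s, if anything falls off the work surface, if the arm or the gripper's body presses on something with over 40 N, if the wrist force passes 120 N, or if a joint passes its speed limit or range.

## Working session

There is one attempt and no reset: what is moved stays moved. The work goes in short steps, Python scripts to look and compute and a tool call to move; the robot and the scene stay as the last step left them, time stands still between calls to the robot, and variables do not carry over. Pictures are saved under pics/ and viewed, and the job is handed in when it is done.

Besides the shell and the picture viewer there is one more tool, called in YAML: its name, and indented under it one key for each argument. drive_tool: Moves the arm, as the interface text tells. Its arguments: {"type":"object","properties":{"moves":{"type":"array"},"squeeze":{"type":"number"}},"required":["moves"]}

```bash
mkdir -p pics; ls
python3 - <<'E'
from workcell import readout,cams
import cv2
print(readout.get_state())
for n in("scene","side","wrist"):
    cv2.imwrite(f"pics/a_{n}.png",cams.read_camera(n)); print(n,cams.camera_params(n))
E
```

```text
pics
{'clock': 0.0, 'joint_pos': array([-1.32458905e+00,  3.13991640e-01,  4.49655741e-02,  1.30360868e+00,
        6.51096282e-06,  1.43119794e+00]), 'qvel': array([ 0.00111383, -0.00044882, -0.00126783, -0.00151547,  0.0005583 ,
       -0.00045451]), 'tau': array([ 6.92593658e-04, -4.80623174e+01,  2.98536390e+01,  1.91507471e-02,
       -9.65552954e-05, -2.07581434e-05]), 'tcp_pos': array([ 0.21624129, -0.53222712,  0.23040838]), 'orientation': array([-0.13490928, -0.69395865, -0.13620763,  0.69402331]), 'wrist_force': array([-0.32896519, -0.39322438,  0.37878386]), 'ft_torque': array([ 0.04675669, -0.0092548 , -0.03344564]), 'finger_gap': 0.08525939896058748}
scene {'mtx': array([[430.060125  ,   0.        , 323.22489916],
       [  0.        , 430.060125  , 200.14499088],
       [  0.        ,   0.        ,   1.        ]]), 'R': array([[ 0.49244769,  0.87033778, -0.00272526],
       [ 0.65610264, -0.37328461, -0.65588713],
       [-0.57186064,  0.32120205, -0.75485406]]), 't': array([-0.23353224, -0.23824805,  1.51420717])}
side {'mtx': array([[447.23033185,   0.        , 321.01710416],
       [  0.        , 447.23033185, 195.77264158],
       [  0.        ,   0.        ,   1.        ]]), 'R': array([[-0.98307948, -0.18253001, -0.01541187],
       [-0.12556675,  0.73275441, -0.66880787],
       [ 0.13337062, -0.65555608, -0.74327552]]), 't': array([0.46773723, 0.12825016, 1.21156133])}
wrist {'mtx': array([[360.33237173,   0.        , 318.43603594],
       [  0.        , 360.33237173, 202.14451797],
       [  0.        ,   0.        ,   1.        ]]), 'mount': array([[-4.18579682e-05, -3.25581720e-01,  9.45513904e-01,
        -1.42694666e-01],
       [ 9.99999882e-01,  4.44141191e-04,  1.97207270e-04,
        -1.30567352e-03],
       [-4.84148753e-04,  9.45513800e-01,  3.25581663e-01,
        -8.18061967e-02],
       [ 0.00000000e+00,  0.00000000e+00,  0.00000000e+00,
         1.00000000e+00]])}
```

View pics/a_scene.png

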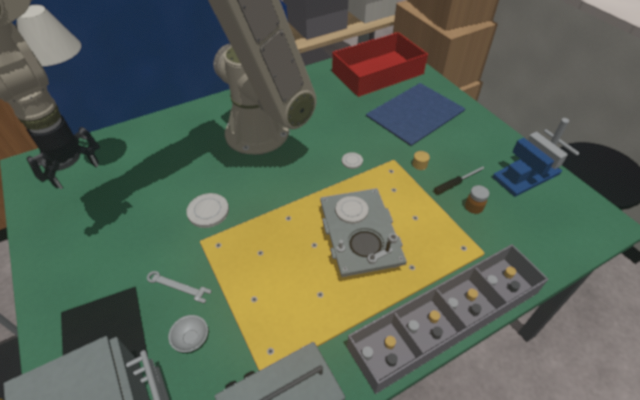

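View pics/a_side.png

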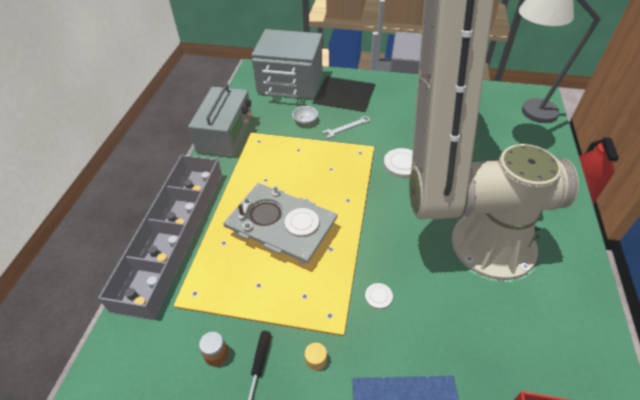

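View pics/a_wrist.png

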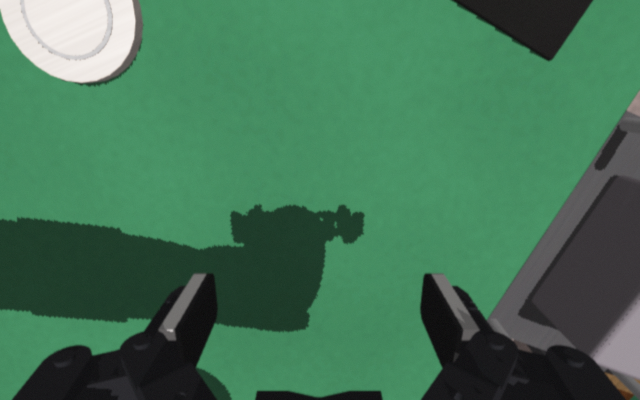

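The scene view shows the housing at about (362,232), with the mid-sized disc on its plain half at (351,208), the recess at (366,243) and the pin near (391,240). The look-alike discs at (207,210) and (352,160) lie on the bench. Next I'll zoom in and use the networks.

```bash
cat > h.py <<'E'
import numpy as np, cv2
from workcell import readout,cams,finder
from scipy.spatial.transform import Rotation as Rn
def Rq(q): return Rn.from_quat([q[1],q[2],q[3],q[0]]).as_matrix()
def cam(n,st=None):
    p=cams.camera_params(n)
    if n!="wrist": return p["mtx"],p["R"],p["t"]
    st=st or readout.get_state()
    T=np.eye(4);T[:3,:3]=Rq(st["orientation"]);T[:3,3]=st["tcp_pos"]
    W=np.linalg.inv(T@p["mount"]); return p["mtx"],W[:3,:3],W[:3,3]
def atz(c,uv,z):
    K,R,t=c; d=R.T@np.linalg.inv(K)@np.array([uv[0],uv[1],1.]); o=-R.T@t
    return o+d*(z-o[2])/d[2]
def proj(c,X):
    K,R,t=c; p=K@(R@np.asarray(X,float)+t); return p[:2]/p[2]
E
python3 - <<'E'
from h import *
Z=dict(housing=.065,cover=.077,clip=.075,clip_pin=.111,nut=.072,bolt=.08)
for n in("scene","side"):
    im=cams.read_camera(n);c=cam(n)
    for k in ("housing","cover","clip","clip_pin","nut","bolt"):
        for r in finder.regions_of(n,k)[:4]:
            ys,xs=np.nonzero(r["pixels"]); 
            ce=(xs.mean(),ys.mean())
            print(n,k,round(r["conf"],2),np.round(r["point"],1),len(xs),np.round(atz(c,ce,Z[k]),4)[:2])
    o=(270,170,170,125) if n=="scene" else (200,160,170,125)
    x,y,w,h=o
    cv2.imwrite(f"pics/b_{n}.png",cv2.resize(im[y:y+h,x:x+w],None,fx=4.5,fy=4.5,interpolation=cv2.INTER_CUBIC))
E
```

```text
scene housing 0.95 [365.2 235.4] 4454 [0.6002 0.0483]
scene cover 0.88 [350.8 210.5] 676 [0.5178 0.0652]
scene cover 0.79 [209.  213.3] 1140 [ 0.3253 -0.2796]
scene cover 0.78 [352.9 160. ] 230 [0.3526 0.1702]
scene clip 0.46 [381.  254.8] 180 [0.6734 0.0583]
scene clip_pin 0.77 [381.8 253.6] 193 [0.6926 0.0364]
scene clip_pin 0.68 [338.3 247.6] 57 [ 0.6289 -0.0372]
scene bolt 0.47 [339.4 247.8] 71 [ 0.611 -0.026]
side housing 0.76 [275.7 219.3] 4500 [0.5741 0.078 ]
side cover 0.75 [303.2 219. ] 734 [0.5114 0.0778]
side cover 0.73 [400.  162.9] 682 [ 0.2767 -0.1926]
side cover 0.57 [379.5 297. ] 585 [0.2922 0.2574]
side clip 0.69 [319.  354.2] 471 [0.4072 0.4204]
side clip 0.67 [247.9 210.1] 156 [0.677 0.054]
side clip_pin 0.53 [245.7 204.6] 147 [0.6625 0.0829]
side nut 0.59 [277.7 222.8] 4431 [0.5733 0.0826]
side nut 0.43 [245.3 226.4] 86 [0.6482 0.1119]
side bolt 0.41 [276.1 193. ] 66 [ 0.6054 -0.0164]
side bolt 0.25 [244.4 204.6] 166 [0.6747 0.0556]
```

View pics/b_scene.png

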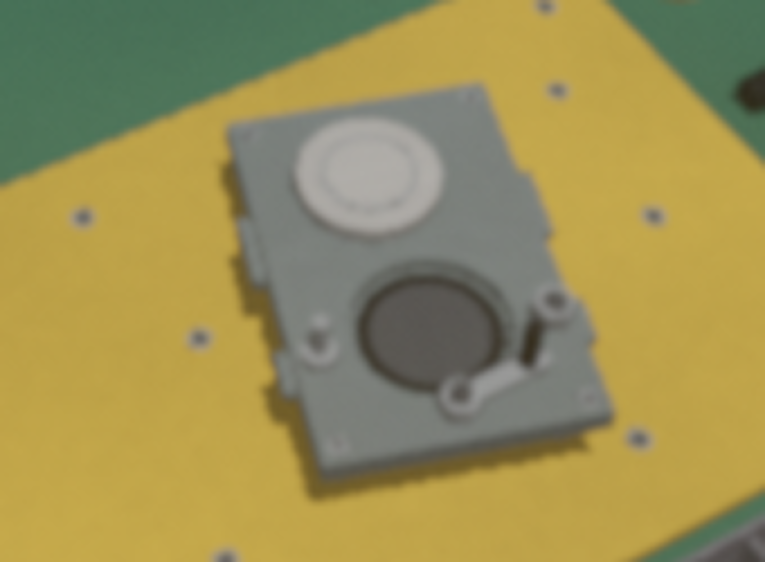

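View pics/b_side.png

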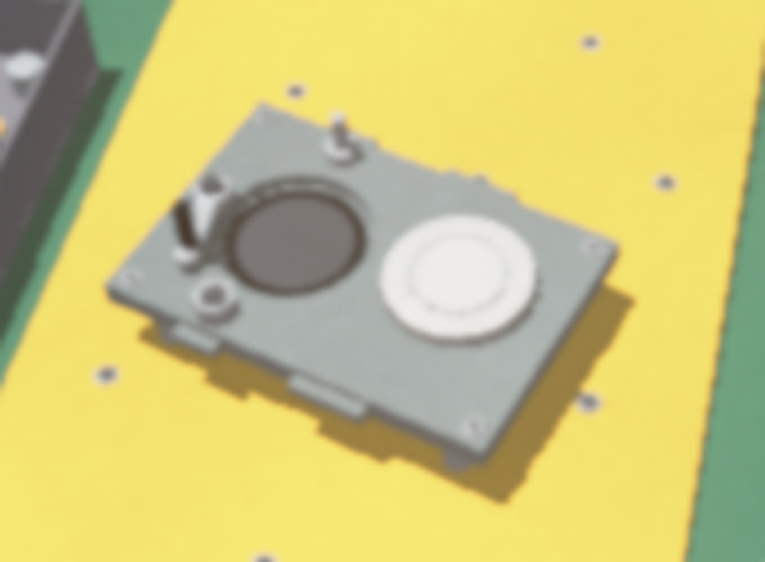

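```bash
cat > f.py <<'E'
from h import *
from scipy.optimize import least_squares
f=lambda u,o:np.array([(u[0]+.5)/4.5-.5+o[0],(u[1]+.5)/4.5-.5+o[1]])
os,od=(270,170),(200,160)
# housing coords order: (-x,+y) (-x,-y) (+x,-y)(+x,+y)
S=dict(nxpy=(483,84),nxny=(230,126),pxny=(322,464),pxpy=(612,416),rec=(433,325),cov=(369,174))
D=dict(pxny=(262,104),nxny=(618,243),nxpy=(485,455),pxpy=(107,287),rec=(293,239),cov=(459,273))
cs,cd=cam("scene"),cam("side")
def tri(a,b):
    def r(X): return np.r_[proj(cs,X)-a,proj(cd,X)-b]
    s=least_squares(r,[.57,.06,.06]); return s.x,np.abs(s.fun).max()
for k in S:
    a,b=f(S[k],os),f(D[k],od); z=.077 if k=="cov" else .065
    print(k,np.round(atz(cs,a,z)[:2],4),np.round(atz(cd,b,z)[:2],4),"tri",*[np.round(v,4) for v in tri(a,b)])
E
python3 f.py
```

```text
nxpy [0.4769 0.1781] [0.4747 0.1847] tri [0.4748 0.1812 0.0605] 0.3716
nxny [0.4276 0.0184] [0.4268 0.023 ] tri [0.4265 0.02   0.0622] 0.3088
pxny [ 0.6684 -0.0587] [ 0.6694 -0.0522] tri [ 0.6687 -0.0567  0.0622] 0.7905
pxpy [0.722  0.0986] [0.7187 0.1076] tri [0.7203 0.1023 0.0589] 0.4781
rec [0.6203 0.0456] [0.62   0.0532] tri [0.6198 0.0484 0.0609] 0.6962
cov [0.513  0.0681] [0.5133 0.0712] tri [0.5129 0.0693 0.0755] 0.3175
```

```bash
cat >> h.py <<'E'
def tgt(h):
    c,s=np.cos(h),np.sin(h); return np.array([[0,-s,c],[0,c,s],[-1,0,0.]])
def rel(st,xyz,h):
    R=Rq(st["orientation"]); return np.r_[R.T@(np.array(xyz)-st["tcp_pos"]),Rn.from_matrix(R.T@tgt(h)).as_rotvec()]
def head(st):
    R=Rq(st["orientation"]); return np.arctan2(R[1,2],R[0,2])
E
python3 - <<'E'
from h import *
st=readout.get_state(); np.set_printoptions(suppress=True,precision=4)
print(Rq(st["orientation"]),np.degrees(head(st)))
print(rel(st,(.44,.085,.23),np.radians(-12)))
E
```

```text
[[ 0.      0.3763 -0.9265]
 [-0.0001 -0.9265 -0.3763]
 [-1.      0.0001  0.    ]] -157.8928962274712
[ 0.0013 -0.4882 -0.4397 -2.5463  0.0002 -0.    ]
```

drive_tool:
  moves:
    - [[0,-0.035,-0.031,-0.18,0,0,0],[0,-0.07,-0.062,-0.36,0,0,0],[0,-0.105,-0.093,-0.54,0,0,0],[0,-0.14,-0.124,-0.72,0,0,0],[0,-0.175,-0.155,-0.9,0,0,0]]

```text
clock: 1.48
tcp_pos: [0.2944, -0.3109, 0.2315]
orientation: [0.426, 0.565, 0.425, -0.565]
wrist_force: [0.5, -0.0, 0.2]
finger_gap: 0.0855
```

Run:
```python
from h import *
st=readout.get_state(); np.set_printoptions(suppress=True,precision=4)
print(rel(st,(.44,.085,.23),np.radians(-12)),st["tcp_pos"])
```

```text
[ 0.0013  0.0307 -0.4207 -1.6408  0.0008 -0.0002] [ 0.2944 -0.3109  0.2315]
```

drive_tool:
  moves:
    - [[0,0.003,-0.046,-0.18,0,0,0],[0,0.006,-0.092,-0.36,0,0,0],[0,0.009,-0.138,-0.54,0,0,0],[0,0.012,-0.184,-0.72,0,0,0],[0,0.016,-0.23,-0.9,0,0,0]]

```text
clock: 2.1
tcp_pos: [0.3737, -0.0929, 0.2317]
orientation: [0.63, 0.322, 0.629, -0.322]
wrist_force: [0.4, -0.4, 0.7]
finger_gap: 0.0854
```

Run:
```python
from h import *
st=readout.get_state(); np.set_printoptions(suppress=True,precision=4)
print(rel(st,(.44,.085,.23),np.radians(-12)),st["tcp_pos"])
```

```text
[ 0.0016  0.158  -0.1053 -0.7352  0.002   0.0001] [ 0.3737 -0.0929  0.2317]
```

drive_tool:
  moves:
    - [[0,0.035,-0.023,-0.16,0,0,135],[0,0.07,-0.046,-0.32,0,0,135],[0,0.105,-0.07,-0.48,0,0,135],[0,0.14,-0.094,-0.64,0,0,135],[0,0.158,-0.105,-0.735,0,0,135]]

```text
clock: 2.72
tcp_pos: [0.4405, 0.0866, 0.2318]
orientation: [0.704, 0.072, 0.703, -0.072]
wrist_force: [0.9, -0.2, -0.1]
finger_gap: 0.0402
```

Run:
```python
from h import *
st=readout.get_state(); im=cams.read_camera("wrist"); cv2.imwrite("pics/c_wrist.png",im)
c=cam("wrist",st)
Z=dict(housing=.065,cover=.077,clip=.075,clip_pin=.111,nut=.079,bolt=.08)
print(st["tcp_pos"],np.degrees(head(st)),st["finger_gap"])
for k in Z:
    for r in finder.regions_of("wrist",k)[:3]:
        ys,xs=np.nonzero(r["pixels"]); ce=(xs.mean(),ys.mean())
        print(k,round(r["conf"],2),np.round(r["point"],1),np.round(ce,1),len(xs),np.round(atz(c,ce,Z[k]),4)[:2])
```

```text
[0.44054366 0.08663955 0.23176165] -11.666758079439756 0.040197591976750255
housing 0.82 [339.1 297.6] [324.2 277.7] 22574 [0.5381 0.0721]
cover 0.83 [422.1   4.4] [419.6   5.9] 637 [0.3219 0.1868]
cover 0.56 [318.9 253.1] [315.7 255.4] 6831 [0.5065 0.0703]
clip 0.84 [327.7 387.9] [330.8 389.9] 467 [0.668  0.0531]
clip_pin 0.78 [329.6 389.4] [330.7 389.9] 485 [0.6304 0.0592]
nut 0.54 [374.9 365. ] [373.8 365.3] 179 [0.6408 0.1033]
bolt 0.67 [315.7 254.7] [315.6 255.3] 6702 [0.505  0.0706]
```

View pics/c_wrist.png

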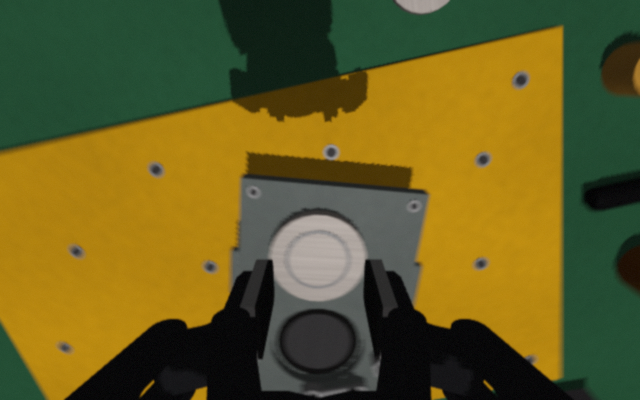

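Run:
```python
import cv2
im=cv2.imread("pics/c_wrist.png"); cv2.imwrite("pics/c2.png",cv2.resize(im[170:395,220:445],None,fx=2.6,fy=2.6,interpolation=cv2.INTER_CUBIC))
```

```text
(no output)
```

View pics/c2.png

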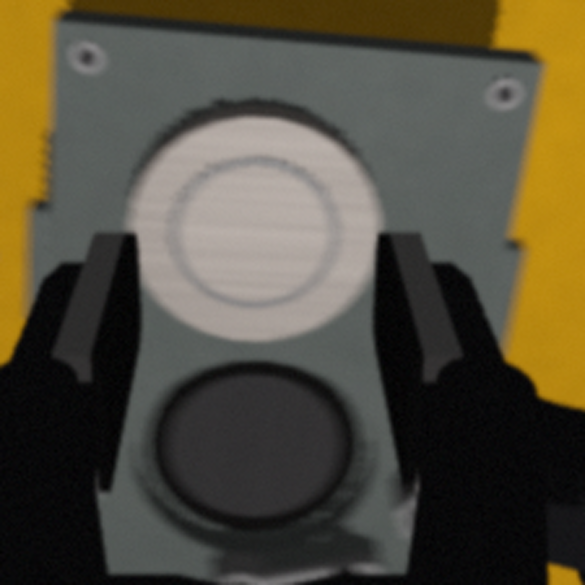

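```bash
cat > g.py <<'E'
from h import *
from scipy.optimize import least_squares
np.set_printoptions(suppress=True,precision=4)
st=readout.get_state(); c=cam("wrist",st)
f=lambda u:((u[0]+.5)/2.6-.5+220,(u[1]+.5)/2.6-.5+170)
def circ(pts,z):
    P=np.array([atz(c,f(p),z)[:2] for p in pts])
    s=least_squares(lambda v:np.hypot(*(P-v[:2]).T)-v[2],[*P.mean(0),.045]); return s.x,s.fun
print("disc",circ([(127,225),(383,225),(257,116),(257,341),(160,154),(355,154)],.077))
print("rec",circ([(135,450),(377,450),(257,358),(257,545)],.065))
print("corners",atz(c,f((60,18)),.065)[:2],atz(c,f((543,62)),.065)[:2])
E
python3 g.py
```

```text
disc (array([0.51  , 0.0684, 0.0451]), array([ 0.0006, -0.    , -0.0007, -0.0003, -0.0002,  0.0006]))
rec (array([0.6144, 0.046 , 0.0475]), array([ 0.0013,  0.0013, -0.0014, -0.0013]))
corners [0.4221 0.0189] [0.4722 0.1781]
```

Run:
```python
from h import *
st=readout.get_state(); np.set_printoptions(suppress=True,precision=4)
print(rel(st,(.4464,.0819,.08),np.radians(-12)))
```

```text
[ 0.1517 -0.0005  0.0066 -0.002   0.0017  0.001 ]
```

drive_tool:
  moves:
    - [[0.04,0,0.005,0,0,0,135],[0.08,0,0.006,0,0,0,135],[0.12,0,0.006,0,0,0,135],[0.15,0,0.006,0,0,0,135],[0.15,0,0.006,0,0,0,135]]

```text
clock: 3.7
tcp_pos: [0.4436, 0.0817, 0.08]
orientation: [0.702, 0.075, 0.704, -0.076]
wrist_force: [0.0, 0.1, 0.7]
finger_gap: 0.0403
```

Run:
```python
from h import *
st=readout.get_state(); np.set_printoptions(suppress=True,precision=4)
print(rel(st,(.4464,.0819,.069),np.radians(-12)),st["tcp_pos"],st["wrist_force"])
im=cams.read_camera("side"); cv2.imwrite("pics/d_side.png",cv2.resize(im[130:270,200:370],None,fx=4.5,fy=4.2,interpolation=cv2.INTER_CUBIC))
cv2.imwrite("pics/d_wrist.png",cams.read_camera("wrist"))
```

```text
[ 0.0109  0.0008  0.0027 -0.0041 -0.0032  0.0021] [0.4436 0.0817 0.08  ] [0.0409 0.1066 0.6964]
```

View pics/d_side.png

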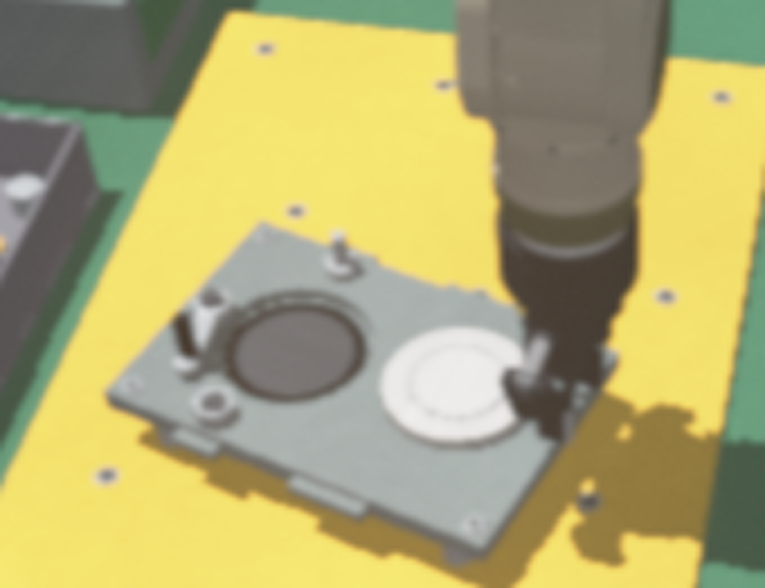

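View pics/d_wrist.png

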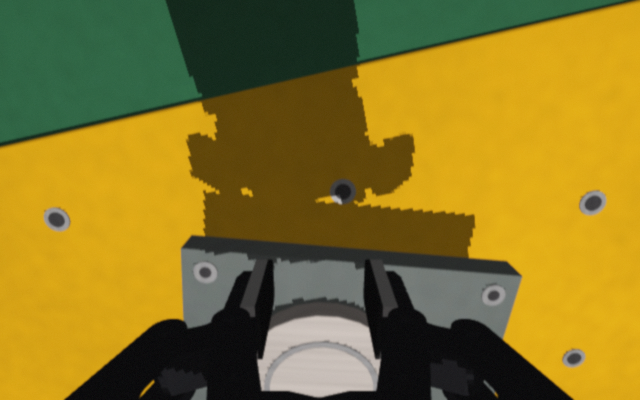

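drive_tool:
  moves:
    - [[0.003,0,0.002,0,0,0,135],[0.006,0.001,0.003,0,0,0,135],[0.009,0.001,0.003,0,0,0,135],[0.0105,0.001,0.003,0,0,0,135],[0.0105,0.001,0.003,0,0,0,135]]

```text
clock: 4.42
tcp_pos: [0.4492, 0.0824, 0.0718]
orientation: [0.704, 0.075, 0.703, -0.075]
wrist_force: [-0.4, 0.3, -0.4]
finger_gap: 0.0404
```

drive_tool:
  moves:
    - [[0.001,0,0,0,0,0,135],[0.002,0,0,0,0,0,135],[0.0025,0,0,0,0,0,135],[0.0025,0,0,0,0,0,135],[0.0025,0,0,0,0,0,135]]

```text
clock: 5.05
tcp_pos: [0.4492, 0.0824, 0.0694]
orientation: [0.704, 0.075, 0.703, -0.075]
wrist_force: [-0.5, -1.1, 0.1]
finger_gap: 0.0404
```

Run:
```python
from h import *
st=readout.get_state(); np.set_printoptions(suppress=True,precision=4)
print(st["tcp_pos"],st["wrist_force"],np.degrees(head(st)))
u=np.array([np.cos(head(st)),np.sin(head(st))]);n=np.array([-u[1],u[0]])
for nm,p in(("disc",(.510,.0684)),("rec",(.6144,.046))):
    d=np.array(p)-st["tcp_pos"][:2]; print(nm,"ahead",d@u,"left",d@n)
```

```text
[0.4492 0.0824 0.0694] [-0.5056 -1.1095  0.0857] -12.187648424118532
disc ahead 0.06237257392362697 left -0.0008505725786151778
rec ahead 0.16914850250486207 left -0.0007053981491467456
```

drive_tool:
  moves:
    - [[0,-0.001,0.008,0,0,0,135],[0,-0.001,0.016,0,0,0,135],[0,-0.001,0.024,0,0,0,135],[0,-0.001,0.032,0,0,0,135],[0,-0.001,0.04,0,0,0,135]]

```text
clock: 5.68
tcp_pos: [0.4884, 0.0729, 0.0693]
orientation: [0.703, 0.075, 0.703, -0.075]
wrist_force: [-1.7, 0.5, 0.8]
finger_gap: 0.0403
```

```bash
cat > s.py <<'E'
import sys
from h import *
np.set_printoptions(suppress=True,precision=4)
t=sys.argv[1]
st=readout.get_state()
print(st["tcp_pos"],st["wrist_force"],np.degrees(head(st)))
u=np.array([np.cos(head(st)),np.sin(head(st))]);n=np.array([-u[1],u[0]])
d=np.array((.6144,.046))-st["tcp_pos"][:2]; print("rec ahead",d@u,"left",d@n)
a=cams.read_camera("side")[130:260,200:370]; w=cams.read_camera("wrist"); s=cams.read_camera("scene")[170:300,270:440]
o=np.hstack([cv2.resize(x,(400,306),interpolation=cv2.INTER_CUBIC) for x in (a,s)])
cv2.imwrite(f"pics/{t}.png",np.vstack([o,cv2.resize(w[225:400,120:520],(672,294)).copy() if 0 else cv2.copyMakeBorder(cv2.resize(w[225:400,120:520],(660,289)),0,0,70,70,cv2.BORDER_CONSTANT)]))
E
python3 s.py e1
```

```text
[0.4884 0.0729 0.0693] [-1.6934  0.4876  0.7801] -12.186722770783021
rec ahead 0.12883850326577567 left 0.000324211140856492
```

View pics/e1.png

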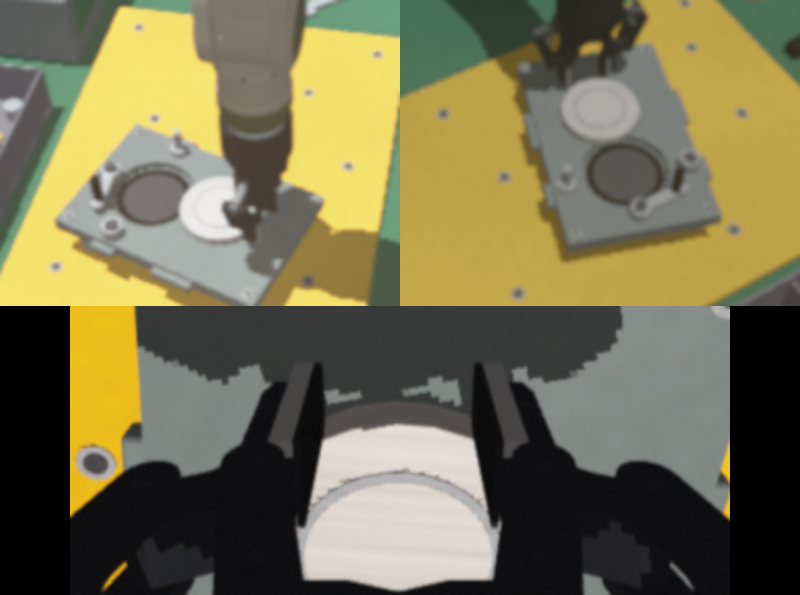

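Run:
```python
from h import *
st=readout.get_state();c=cam("wrist",st)
p=atz(c,(318.8,296.5),.077); R=Rq(st["orientation"]); print(R.T@(p-st["tcp_pos"]))
```

```text
[-0.00752847  0.00012231  0.00368411]
```

drive_tool:
  moves:
    - [[0,0,0.008,0,0,0,135],[0,0,0.016,0,0,0,135],[0,0,0.024,0,0,0,135],[0,0,0.032,0,0,0,135],[0,0,0.04,0,0,0,135]]

```text
clock: 6.45
tcp_pos: [0.5289, 0.0641, 0.0695]
orientation: [0.704, 0.075, 0.702, -0.076]
wrist_force: [-1.5, 0.5, -0.6]
finger_gap: 0.0402
```

```bash
python3 s.py e2
```

```text
[0.5289 0.0641 0.0695] [-1.548   0.5015 -0.5942] -12.209902955206823
rec ahead 0.08739281624823547 left 0.0003834336646493607
```

View pics/e2.png

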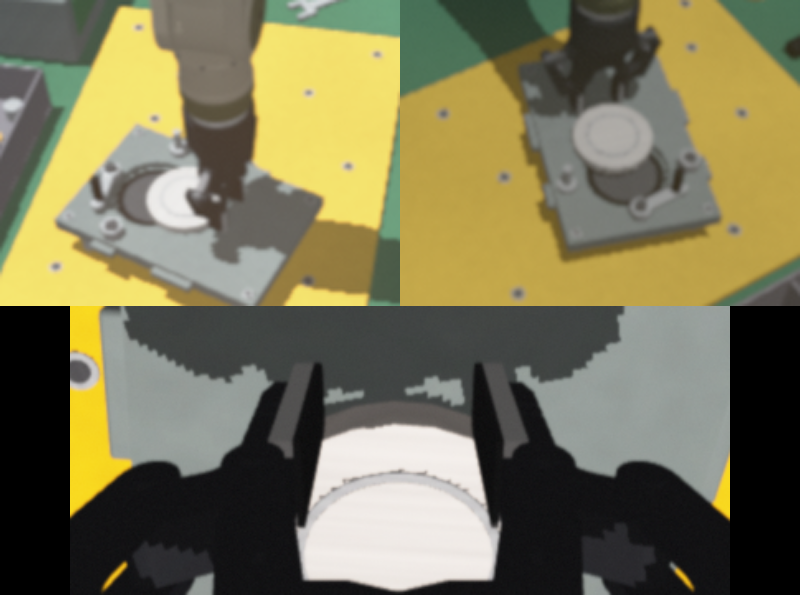

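Going straight; the disc is now half over the recess, with about 39 mm to go.

drive_tool:
  moves:
    - [[0,0,0.007,0,0,0,135],[0,0,0.014,0,0,0,135],[0,0,0.021,0,0,0,135],[0,0,0.028,0,0,0,135],[0,0,0.034,0,0,0,135]]

```text
clock: 7.22
tcp_pos: [0.5631, 0.0567, 0.07]
orientation: [0.705, 0.075, 0.702, -0.076]
wrist_force: [-2.0, 0.1, -0.1]
finger_gap: 0.0401
```

```bash
python3 s.py e3
```

```text
[0.5631 0.0567 0.07  ] [-2.0452  0.055  -0.0595] -12.22337379523014
rec ahead 0.052373581483959215 left 0.0003539321436081154
```

View pics/e3.png

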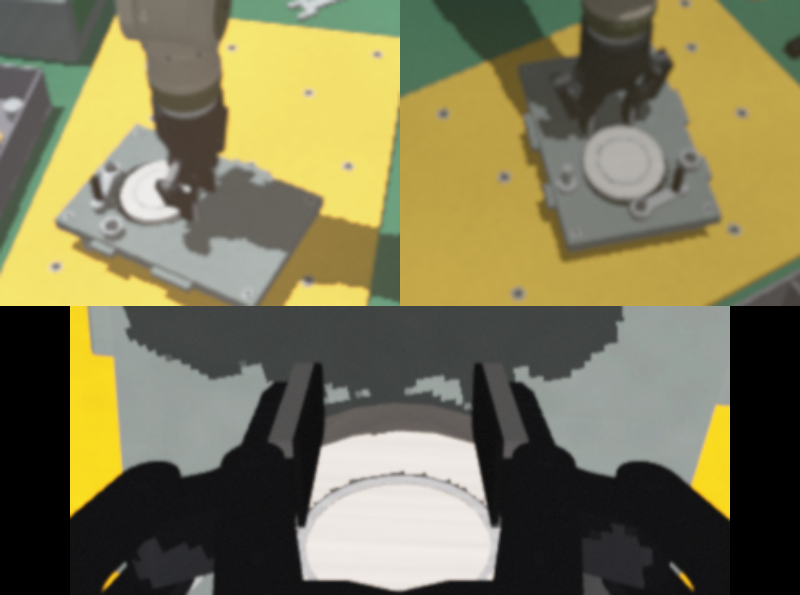

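drive_tool:
  moves:
    - [[0,0,0.0015,0,0,0,135],[0,0,0.003,0,0,0,135],[0,0,0.0045,0,0,0,135],[0,0,0.006,0,0,0,135],[0,0,0.006,0,0,0,135]]

```text
clock: 8.0
tcp_pos: [0.5701, 0.0553, 0.0702]
orientation: [0.705, 0.075, 0.701, -0.076]
wrist_force: [0.0, -0.2, -0.2]
finger_gap: 0.0403
```

```bash
python3 s.py e4
```

```text
[0.5701 0.0553 0.0702] [ 0.0375 -0.2414 -0.2395] -12.24040404618907
rec ahead 0.045297476868399474 left 0.0003562734149234369
```

View pics/e4.png

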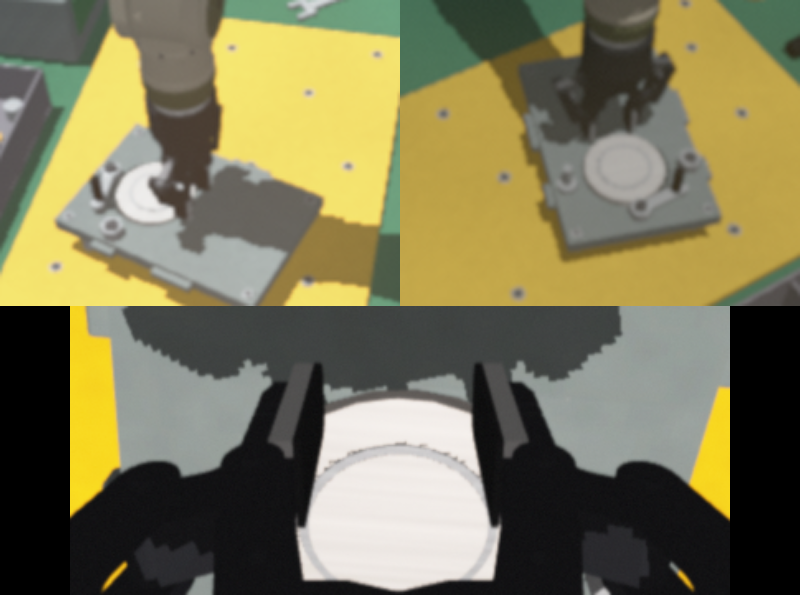

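drive_tool:
  moves:
    - [[-0.02,0,-0.002,0,0,0,135],[-0.06,0,-0.004,0,0,0,60],[-0.1,0,-0.006,0,0,0,0],[-0.15,0,-0.01,0,0,0,0],[-0.16,0,-0.01,0,0,0,0]]

```text
clock: 8.78
tcp_pos: [0.5607, 0.0578, 0.2342]
orientation: [0.708, 0.075, 0.699, -0.076]
wrist_force: [0.3, 0.1, 0.8]
finger_gap: 0.0856
```

Run:
```python
from h import *
np.set_printoptions(suppress=True,precision=4)
for i in range(1):
    st=readout.get_state(); im=cams.read_camera("wrist")
np.save("w.npy",dict(p=st["tcp_pos"],q=st["orientation"]),allow_pickle=True)
c=cam("wrist",st); cv2.imwrite("pics/g_full.png",im)
print(st["tcp_pos"],np.abs(st["qvel"]).max())
for k,z in(("cover",.068),("clip",.075),("clip_pin",.111),("nut",.079),("bolt",.09)):
    for r in finder.regions_of("wrist",k)[:2]:
        ys,xs=np.nonzero(r["pixels"]); print(k,round(r["conf"],2),xs.min(),xs.max(),ys.min(),ys.max(),atz(c,(xs.mean(),ys.mean()),z)[:2])
```

```text
[0.5607 0.0578 0.2342] 0.14399889589300674
cover 0.83 271 365 190 277 [0.6124 0.0462]
clip 0.83 302 373 278 315 [0.6768 0.0537]
clip_pin 0.97 301 373 278 315 [0.6528 0.0569]
nut 0.86 379 406 242 269 [0.6439 0.1096]
bolt 0.93 232 256 230 261 [ 0.5988 -0.0182]
```

View pics/g_full.png

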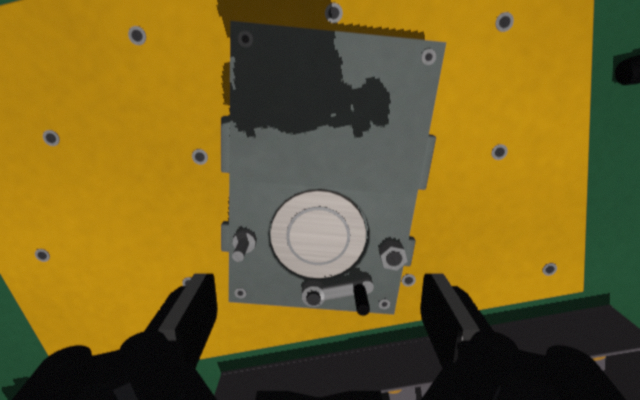

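Run:
```python
from h import *
np.set_printoptions(suppress=True,precision=4)
im=cv2.imread("pics/g_full.png"); cv2.imwrite("pics/g2.png",cv2.resize(im[175:325,215:425],None,fx=3.8,fy=3.8,interpolation=cv2.INTER_CUBIC))
d=np.load("w.npy",allow_pickle=True).item(); c=cam("wrist",dict(tcp_pos=d["p"],orientation=d["q"]))
a=np.radians(-17.6); R=np.array([[np.cos(a),-np.sin(a)],[np.sin(a),np.cos(a)]])
o=np.array([.6144,.046])-R@[.049,0]
for n,uv,z in(("pivot",(313,297),.078),("pintop",(362,310),.111),("pinbase",(358,288),.077),("c-x-y",(231,300),.065),("c+x+y",(394,312),.065),("nxny",(231,23),.065),("nxpy",(445,43),.065),("nut",(393,256),.079),("disc",(318.5,234),.068)):
    p=atz(c,uv,z)[:2]; print(n,p,"hous",R.T@(p-o))
```

```text
pivot [0.6729 0.0281] hous [0.1102 0.0006]
pintop [0.673  0.0724] hous [0.0969 0.0429]
pinbase [0.6728 0.0724] hous [0.0967 0.0429]
c-x-y [ 0.6675 -0.0561] hous [ 0.1305 -0.0812]
c+x+y [0.7168 0.1034] hous [0.1292 0.0857]
nxny [0.4243 0.0176] hous [-0.1237 -0.0845]
nxpy [0.4737 0.179 ] hous [-0.1253  0.0842]
nut [0.6445 0.1101] hous [0.0584 0.0702]
disc [0.6132 0.0464] hous [0.0477 0.0001]
```

View pics/g2.png

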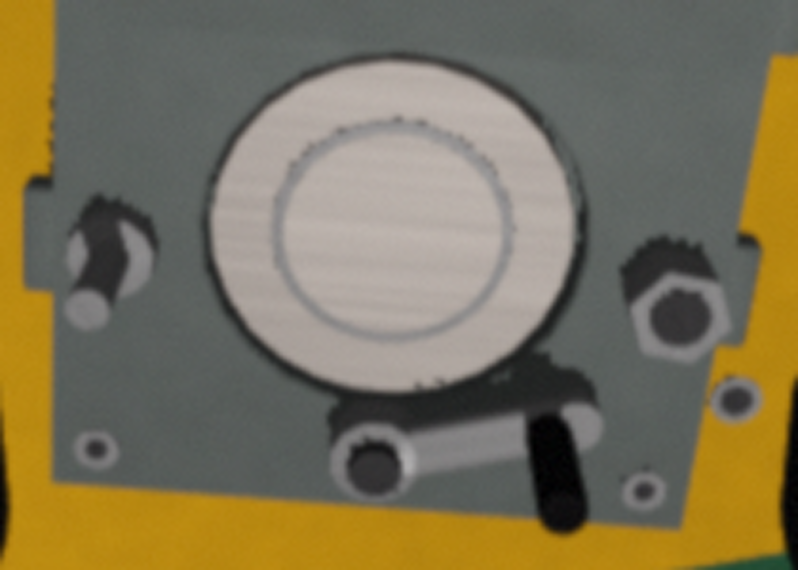

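```bash
cat > r.py <<'E'
import sys
from h import *
np.set_printoptions(suppress=True,precision=4)
st=readout.get_state(); x,y,z,h=map(float,sys.argv[1:5])
print(rel(st,(x,y,z),np.radians(h)),st["tcp_pos"],np.degrees(head(st)))
E
python3 r.py .702 .073 .15 -2
```

```text
[ 0.0785  0.0455  0.1372 -0.1787  0.0029  0.0015] [0.5581 0.0578 0.2282] -12.240948124587186
```

drive_tool:
  moves:
    - [[0.0,0.015,0.045,-0.06,0,0,255],[0.0,0.03,0.09,-0.12,0,0,255],[0.02,0.0455,0.137,-0.18,0,0,255],[0.055,0.0455,0.137,-0.18,0,0,255],[0.0785,0.0455,0.137,-0.18,0,0,255]]

```text
clock: 9.7
tcp_pos: [0.7009, 0.073, 0.1449]
orientation: [0.706, 0.011, 0.708, -0.013]
wrist_force: [-0.0, -0.2, 0.3]
finger_gap: 0.0001
```

```bash
python3 s.py h1; python3 r.py .702 .073 .088 -2
```

```text
[0.7009 0.073  0.1449] [-0.0096 -0.1615  0.2561] -1.9277171988528283
rec ahead -0.08551853231973026 left -0.029924340391738965
[ 0.0586  0.0002  0.0023  0.0012 -0.0036  0.0019] [0.7    0.073  0.1466] -1.9289672011965802
```

View pics/h1.png

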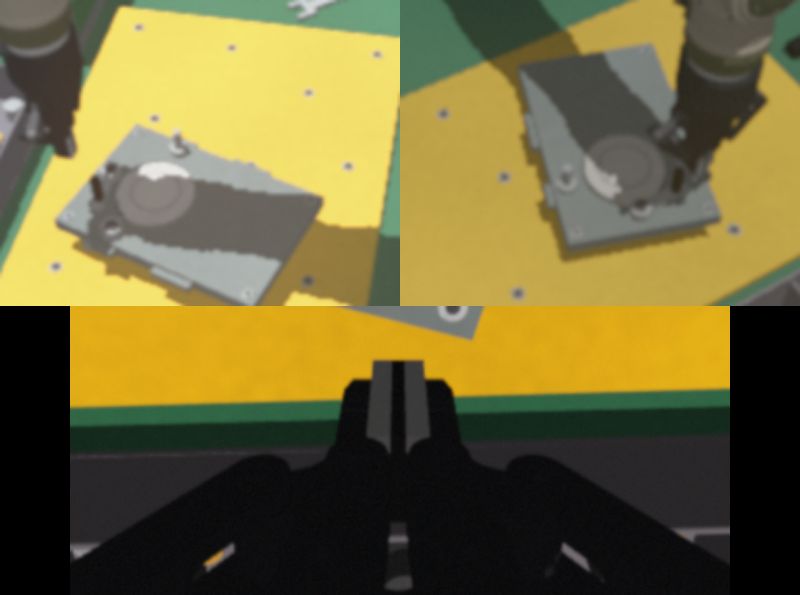

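Run:
```python
from h import *
st=readout.get_state(); im=cams.read_camera("wrist"); cv2.imwrite("pics/h2.png",im); c=cam("wrist",st)
for r in finder.regions_of("wrist","clip_pin")[:2]:
    ys,xs=np.nonzero(r["pixels"]); print(r["conf"],xs.min(),xs.max(),ys.min(),ys.max())
```

```text
0.94 225 339 164 209
```

View pics/h2.png

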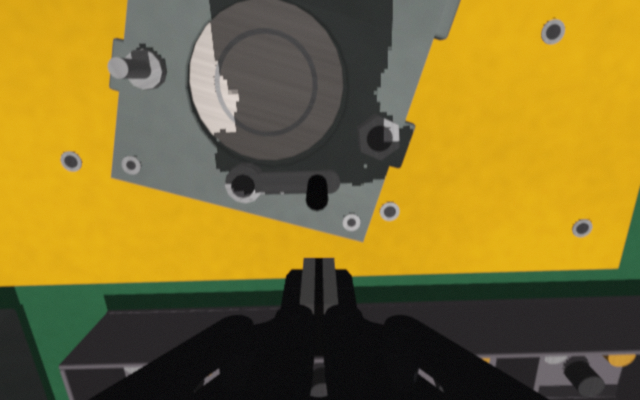

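Run:
```python
from h import *
st=readout.get_state(); c=cam("wrist",st)
print(atz(c,(317,199),.111),atz(c,(242,186),.078),atz(c,(266,80),.068),st["tcp_pos"])
```

```text
[0.67643726 0.07341563 0.111     ] [0.67746909 0.02655792 0.078     ] [0.6157337  0.04509371 0.068     ] [0.70182989 0.07303141 0.15030636]
```

```bash
python3 r.py .706 .0734 .088 -2
```

```text
[0.0623 0.0006 0.004  0.0012 0.0026 0.0018] [0.7018 0.073  0.1503] -1.9288743081019923
```

drive_tool:
  moves:
    - [[0.015,0,0.004,0,0,0,255],[0.03,0,0.004,0,0,0,255],[0.045,0,0.004,0,0,0,255],[0.062,0,0.004,0,0,0,255],[0.062,0,0.004,0,0,0,255]]

```text
clock: 10.58
tcp_pos: [0.7043, 0.0728, 0.0857]
orientation: [0.706, 0.011, 0.708, -0.013]
wrist_force: [-0.1, -0.1, 0.3]
finger_gap: -0.0003
```

```bash
cat > arc.py <<'E'
import sys
from h import *
np.set_printoptions(suppress=True,precision=4)
st=readout.get_state(); piv=np.array([.675,.0275]); off=float(sys.argv[1])
print(st["tcp_pos"],np.degrees(head(st)),st["wrist_force"])
for a in map(float,sys.argv[2:]):
    p=np.radians(a); q=piv+.045*np.array([np.cos(p),np.sin(p)])-off*np.array([-np.sin(p),np.cos(p)])
    print(a,rel(st,(*q,.088),p-np.pi/2))
E
python3 arc.py .016 90 96 102 108 114 120
```

```text
[0.7043 0.0728 0.0857] -1.9258510669116273 [-0.0987 -0.1164  0.2978]
90.0 [-0.0023 -0.0007 -0.0133 -0.0336 -0.0017  0.0018]
96.0 [-0.0023  0.0005 -0.0182 -0.1383 -0.0018  0.0017]
102.0 [-0.0023  0.0013 -0.0231 -0.2431 -0.0019  0.0016]
108.0 [-0.0023  0.0015 -0.0281 -0.3478 -0.002   0.0016]
114.0 [-0.0023  0.0012 -0.0331 -0.4525 -0.0021  0.0015]
120.0 [-0.0022  0.0004 -0.038  -0.5572 -0.0022  0.0013]
```

drive_tool:
  moves:
    - [[-0.001,-0.0005,-0.007,-0.02,0,0,255],[-0.002,-0.0005,-0.013,-0.035,0,0,255],[-0.002,0.0005,-0.018,-0.14,0,0,255],[-0.002,0.001,-0.023,-0.24,0,0,255],[-0.002,0.0015,-0.028,-0.35,0,0,255]]

```text
clock: 11.2
tcp_pos: [0.6767, 0.0753, 0.0888]
orientation: [0.698, -0.114, 0.698, 0.112]
wrist_force: [1.1, 0.4, -0.2]
finger_gap: 0.0002
```

```bash
python3 s.py i1; python3 arc.py .016 108 115 122 129 136 143
```

```text
[0.6767 0.0753 0.0888] [ 1.059   0.3848 -0.2397] 18.364651333977616
rec ahead -0.06839356352167152 left -0.008157691464064691
[0.6764 0.0753 0.0887] 18.04832233975847 [0.0985 0.0808 0.0331]
108.0 [ 0.0007 -0.     -0.0001  0.0008 -0.0011  0.0015]
115.0 [ 0.0007  0.0016 -0.0057 -0.1213 -0.0012  0.0014]
122.0 [ 0.0007  0.0025 -0.0114 -0.2435 -0.0013  0.0014]
129.0 [ 0.0007  0.0027 -0.0173 -0.3657 -0.0014  0.0013]
136.0 [ 0.0007  0.0022 -0.0231 -0.4878 -0.0015  0.0012]
143.0 [ 0.0007  0.001  -0.0288 -0.61   -0.0016  0.0011]
```

View pics/i1.png

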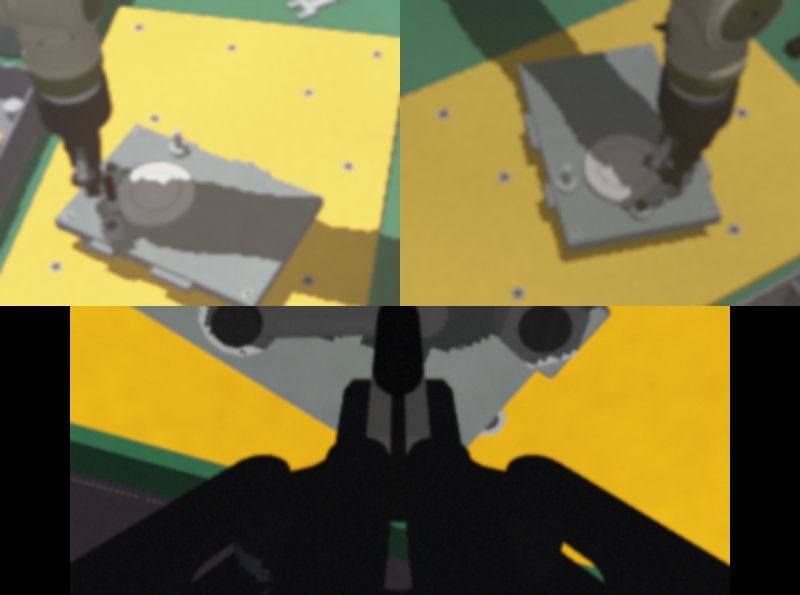

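drive_tool:
  moves:
    - [[0.0,0.0015,-0.0055,-0.12,0,0,255],[0.0005,0.0025,-0.0115,-0.24,0,0,255],[0.0005,0.0025,-0.0175,-0.365,0,0,255],[0.0005,0.002,-0.023,-0.49,0,0,255],[0.0005,0.001,-0.029,-0.61,0,0,255]]

```text
clock: 11.98
tcp_pos: [0.6492, 0.0674, 0.089]
orientation: [0.633, -0.317, 0.632, 0.316]
wrist_force: [0.9, 0.7, -0.7]
finger_gap: 0.0001
```

```bash
python3 s.py i2; python3 arc.py .016 143 147 151 155 159 163
```

```text
[0.6492 0.0674 0.089 ] [ 0.864   0.6999 -0.7112] 53.12856055109606
rec ahead -0.03799554862908459 left 0.014958689483157695
[0.6485 0.0672 0.0887] 52.7999251546622 [ 0.0697 -0.4143  0.21  ]
143.0 [ 0.0007 -0.      0.0002 -0.0035 -0.0015  0.001 ]
147.0 [ 0.0007  0.001  -0.0029 -0.0733 -0.0016  0.001 ]
151.0 [ 0.0007  0.0018 -0.0062 -0.1431 -0.0016  0.0009]
155.0 [ 0.0008  0.0023 -0.0095 -0.2129 -0.0016  0.0008]
159.0 [ 0.0008  0.0026 -0.0128 -0.2827 -0.0017  0.0008]
163.0 [ 0.0008  0.0027 -0.0161 -0.3526 -0.0017  0.0007]
```

View pics/i2.png

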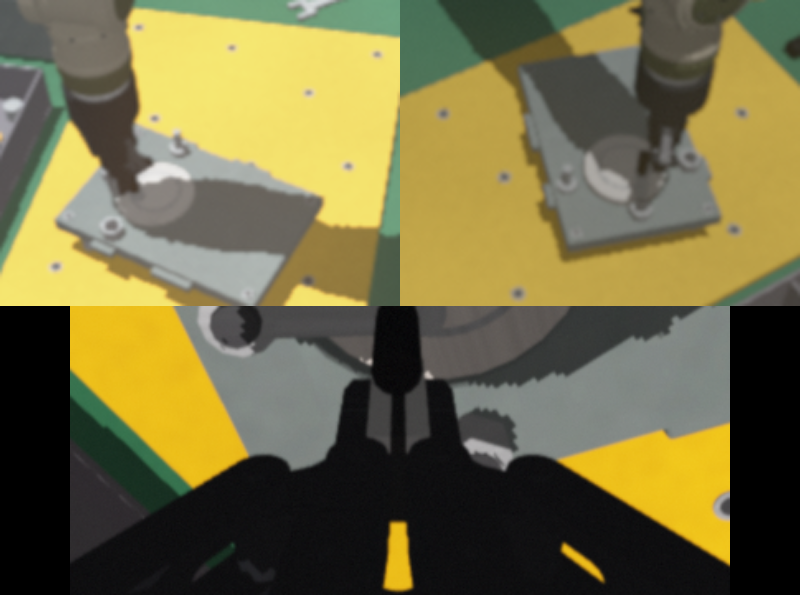

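drive_tool:
  moves:
    - [[0.0005,0.001,-0.003,-0.07,0,0,255],[0.0005,0.002,-0.006,-0.14,0,0,255],[0.0005,0.0025,-0.009,-0.21,0,0,255],[0.0005,0.0025,-0.012,-0.26,0,0,255],[0.0005,0.0025,-0.013,-0.28,0,0,255]]

```text
clock: 12.75
tcp_pos: [0.639, 0.0586, 0.0886]
orientation: [0.584, -0.4, 0.584, 0.399]
wrist_force: [0.0, 1.1, 0.9]
finger_gap: 0.0003
```

```bash
python3 arc.py .016 159 161 163 165
```

```text
[0.639  0.0586 0.0886] 68.74255053263714 [0.0124 1.0737 0.9085]
159.0 [ 0.0006  0.0003 -0.0001 -0.0045 -0.0011  0.001 ]
161.0 [ 0.0006  0.0008 -0.0017 -0.0394 -0.0011  0.001 ]
163.0 [ 0.0006  0.0013 -0.0033 -0.0743 -0.0011  0.0009]
165.0 [ 0.0006  0.0017 -0.0049 -0.1092 -0.0012  0.0009]
```

drive_tool:
  moves:
    - [[0.0005,0.0005,-0.001,-0.02,0,0,255],[0.0005,0.001,-0.0015,-0.04,0,0,255],[0.0005,0.001,-0.002,-0.05,0,0,255],[0.0005,0.001,-0.0025,-0.06,0,0,255],[0.0005,0.001,-0.003,-0.06,0,0,255]]

```text
clock: 13.38
tcp_pos: [0.6374, 0.0573, 0.0882]
orientation: [0.572, -0.417, 0.571, 0.417]
wrist_force: [2.3, 5.8, 0.7]
finger_gap: 0.0001
```

```bash
python3 s.py i3
```

```text
[0.6374 0.0573 0.0882] [2.2953 5.8352 0.7485] 72.23002442892859
rec ahead -0.017747409787032615 left 0.018486123981815147
```

View pics/i3.png

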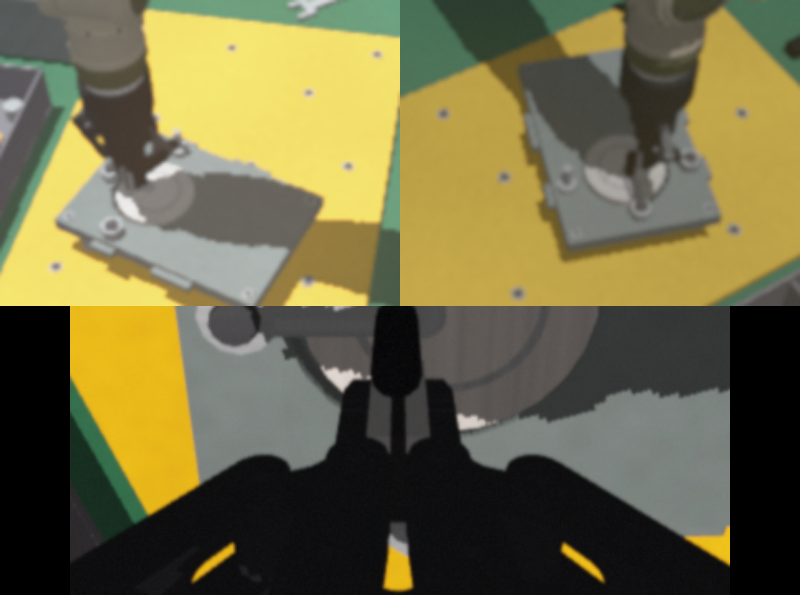

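The force jumped from 1 N to 6 N, so the clip is at its stop. I'll back off, rise and check.

drive_tool:
  moves:
    - [[0,0,0.004,0,0,0,255],[0,0,0.012,0,0,0,255],[-0.04,0,0.014,0,0,0,255],[-0.09,0,0.014,0,0,0,255],[-0.14,0,0.014,0,0,0,255]]

```text
clock: 14.15
tcp_pos: [0.6411, 0.0706, 0.2293]
orientation: [0.571, -0.417, 0.571, 0.417]
wrist_force: [0.4, 0.4, 0.8]
finger_gap: 0.0002
```

```bash
python3 r.py .54 .0645 .235 -12
```

```text
[-0.0058  0.0944 -0.0367  1.4702  0.0003  0.0002] [0.6411 0.0706 0.2293] 72.23414493362229
```

drive_tool:
  moves:
    - [[-0.005,0.02,-0.008,0.18,0,0,200],[-0.005,0.04,-0.016,0.36,0,0,100],[-0.005,0.06,-0.024,0.54,0,0,0],[-0.005,0.08,-0.03,0.72,0,0,0],[-0.005,0.094,-0.037,0.9,0,0,0]]

```text
clock: 14.78
tcp_pos: [0.5392, 0.0641, 0.2342]
orientation: [0.696, -0.125, 0.696, 0.125]
wrist_force: [0.6, -0.3, -0.1]
finger_gap: 0.0851
```

Run:
```python
from h import *
np.set_printoptions(suppress=True,precision=4)
st=readout.get_state();im=cams.read_camera("wrist"); cv2.imwrite("pics/j1.png",im)
np.save("w.npy",dict(p=st["tcp_pos"],q=st["orientation"]),allow_pickle=True)
a=cams.read_camera("side")[130:260,200:370]; s=cams.read_camera("scene")[170:300,270:440]
cv2.imwrite("pics/j2.png",np.hstack([cv2.resize(x,(400,306),interpolation=cv2.INTER_CUBIC) for x in (a,s)]))
```

```text
(no output)
```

View pics/j1.png

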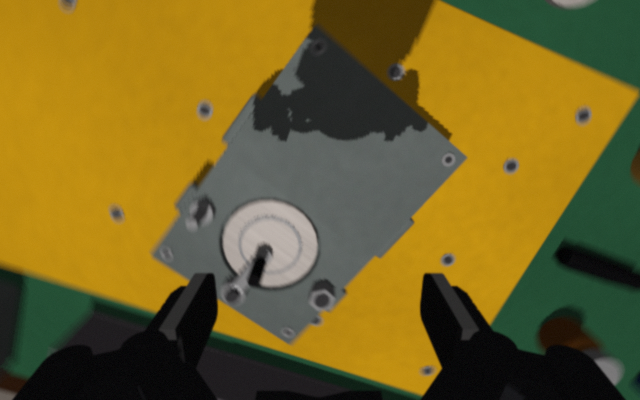

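View pics/j2.png

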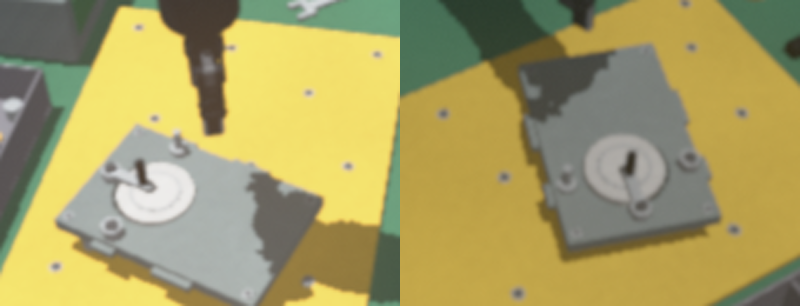

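Run:
```python
from h import *
im=cv2.imread("pics/j1.png"); cv2.imwrite("pics/j3.png",cv2.resize(im[190:345,140:350],None,fx=3.8,fy=3.8,interpolation=cv2.INTER_CUBIC))
```

```text
(no output)
```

View pics/j3.png

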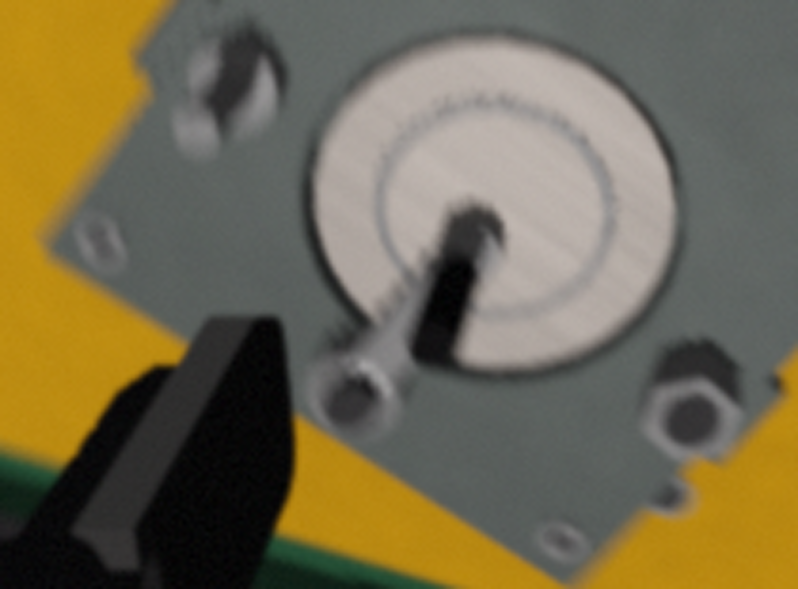

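Run:
```python
from h import *
d=np.load("w.npy",allow_pickle=True).item(); c=cam("wrist",dict(tcp_pos=d["p"],orientation=d["q"]))
f=lambda x,y:((x+.5)/3.8-.5+140,(y+.5)/3.8-.5+190)
P=atz(c,f(352,397),.078);T=atz(c,f(433,348),.111);D=atz(c,f(494,205),.068);N=atz(c,f(692,415),.079)
c1=atz(c,f(48,245),.065);c2=atz(c,f(575,583),.065)
for n,v in zip("PTDN",(P,T,D,N)):print(n,v)
ang=lambda a,b:np.degrees(np.arctan2(*(b-a)[1::-1]))
print("pivot->pin",ang(P,T),"pivot->disc",ang(P,D),"+x edge dir+90",ang(c1,c2)+90)
print(np.linalg.norm(T-P-[0,0,.033]),readout.get_state()["clock"],readout.get_state()["wrist_force"])
```

```text
P [0.67055928 0.02591595 0.078     ]
T [0.62874542 0.04037428 0.111     ]
D [0.61217652 0.04343586 0.068     ]
N [0.64495939 0.10809117 0.079     ]
pivot->pin 160.92572246827714 pivot->disc 163.29618054190001 +x edge dir+90 161.80161242956711
0.04424299446243143 14.925 [ 1.21831799 -0.2192472  -0.71383736]
```

```bash
python3 -c "
from workcell import env
print(env.hand_in())"
```

```text
the job is handed in; nothing more can be done
None
```

The cover disc is seated flat in the recess, the retaining clip is over it at its stop, and I handed the job in at about 15 s of the 48 s allowed.

- **Disc:** I pushed it with two slightly open fingertips, about 107 mm along the top with roughly 2 N. It dropped in, and the last wrist picture shows an even rim gap all round.
- **Clip:** I pushed it by its pin with closed fingers at about 1 N. The force rose to about 6 N at the stop, and then I backed off. Measured afterwards, the clip points at 161° in the world frame, against 162° for the housing's -x. That is within the accuracy of the measurement.
- **Everything else:** The nut measured within about 2 mm of where it was. The bolt looks unmoved in the last picture, though I did not re-measure its position. I touched nothing on the bench, and the arm was clear and raised at hand-in.
- **Disagreement between cameras:** Some position estimates differed by about 3–6 mm between cameras and viewpoints, mainly for the recess and the clip pivot. I relied on the wrist camera's readings, and the contact forces agreed with them. No check failed.

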